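# Clear the medicine box lid, then unlock it and hold the key turned

### The job

Please get the white medicine box ready for me to open: first move the spice jar that was left on its lid and stand it upright on a free place of the narrow wooden spice shelf behind the box. Then take the key with the red head out of the key block, push it fully home into the lock on the lid (the plug sits a little askew and the pins stick, so wiggle it if it catches) and turn it a quarter turn clockwise to its stop. The lock springs back, so finish while still gripping the key and holding it turned, so that I can lift the lid; do not knock the jar over, and leave the blue key, the other jar, the glass and the bowl where they are.

Things in the scene. Friction and masses are not known exactly. Their poses are not given: they have to be found in the camera images.
- medicine_box: white steel medicine box, green cross on its front, heavy, stays put; 130 (x) x 200 (y) x 85 mm high. Origin: centre of its underside; z up, front faces its -x. The flat lid top is 85 mm above the origin and carries the lock plate (40 x 56 mm, 6 mm thick, 3 mm proud of the lid) near its front edge. Turning the lock lifts a bolt on the box's front; the lid stays shut.
- keyhole (a point): centre of the key slot on the lock plate's top face, 30 mm in front of the lid's centre; axes as the box's. Slot 7.6 mm (box x) by 18.6 mm (box y): the key's bit enters only with its width along box y. 2 mm below the 6 mm plate lies the turning plug with a 7.6 mm slot, round-edged. Sprung pins in it push up on the bit, 3 N at first, about 8 N at full depth.
- lock_plug (a joint): plug angle, rad: 0 = in line with the plate's slot, grows clockwise seen from above, stop at 1.5. Starts askew at 0.26 to 0.40, held by friction (0.06 N m), so the key catches on its edge until pressed (about 12 N) and wiggled (0.12 rad either way). A spring (0.12 N m per rad) turns it back if let go. The key has up to 0.3 rad of play: turn the hand on to about 1.75 for the stop.
- red_key: safe key with red plastic head, 40 g, upright in the key block. Origin: bottom of its tip; z up to the head. Bit 16 mm wide (key y) x 5 mm thick (key x), 12 mm high; stem 5 mm; collar 16 mm across, from 21 to 25 mm above the tip; head 8 mm thick (key x) x 34 mm wide (key y), from 29 to 65 mm. Same after half a turn about z. Grip the head across its thickness.
- red_key_tip (a point): bottom of the red key's tip (the key's origin and axes). Fully home, it is 21 mm below the lock plate's top, with the collar resting on the plate; only then is the bit clear below the plate and free to turn, and once turned it cannot be pulled out.
- red_key_head (a point): centre of the red key's head, 47 mm above the tip: where to grip it
- blue_key: the same key with a blue head, for another lock: leave it in the block. It and the red key may have swapped slots. Origin: bottom of its tip
- key_block: oak block, fixed, 50 (x) x 140 (y) x 40 mm high, with two slots 66 mm apart along its y in which the keys stand, collars on its top, key widths along its y. Origin: centre of its underside
- lid_jar: glass spice jar with a red cap, 45 mm across, 106 mm high (cap, 44.6 mm across, from 85 mm up), about 0.11 kg, standing on the medicine box's lid. Origin: centre of its underside; z up
- spice_shelf: narrow wooden spice shelf, fixed, behind the medicine box: board 60 mm deep (x) x 240 mm long (y), its top 70 mm above the origin. Origin: centre of its foot, z up. One jar already stands somewhere on it, leaving room beside it
- shelf_jar: another spice jar of the same kind and size standing on the spice shelf. Origin: centre of its underside
- water_glass: clear glass tumbler, 80 mm across, 91 mm high, to the right of the box. Origin: centre of its underside
- bowl: small white bowl, 100 mm across, 46 mm high, to the right of the spice shelf. Origin: centre of its underside

How it is judged:
On the way, in this order (a step that is already met when the one before it is completed fails the run):
1. the jar from the lid stands upright on the spice shelf, let go (angle between lid_jar's own z axis and vertical below 0.1 rad and z of lid_jar in the frame of spice_shelf between 0.066 and 0.076 m and x of lid_jar in the frame of spice_shelf between -0.025 and 0.025 m and y of lid_jar in the frame of spice_shelf between -0.118 and 0.118 m and contact force between the fingers and lid_jar below 0.1 N and linear speed of lid_jar below 0.02 m/s), for 0.2 s.
2. the red key is fully home in the lock, not yet turned (z of red_key_tip in the frame of keyhole below -0.018 m and horizontal distance between red_key_tip and keyhole below 0.005 m and angle between red_key's own z axis and vertical below 0.15 rad and value of joint lock_plug below 0.7 rad), for 0.1 s.
3. the key is turned a quarter (z of red_key_tip in the frame of keyhole below -0.018 m and horizontal distance between red_key_tip and keyhole below 0.005 m and angle between red_key's own z axis and vertical below 0.15 rad and value of joint lock_plug above 1.3 rad), for 0.2 s.
At the end, for the whole second after the job is handed in: Jar from the lid upright (0.1 rad), untouched, on the shelf board (axis within 25 mm of its middle line, 118 mm along); red key upright in the lock, tip over 18 mm below the plate top; plug past 1.3 rad (stop 1.5), held by fingers gripping the key; blue key within 10 mm of its start (all of step 1 and all of step 3 and contact force between the fingers and red_key above 2 N and distance of blue_key from where it was at the start of the episode below 0.01 m); the arm keeps its last pose, push and grip.
It fails at once if the spice jar from the lid is knocked over (angle between lid_jar's own z axis and vertical above 0.7 rad).
It fails at once if the blue key is taken or disturbed (distance of blue_key from where it was at the start of the episode above 0.01 m).
It fails at once if the other jar, the glass or the bowl is shifted by more than 25 mm or the other jar knocked over (distance of any of shelf_jar, water_glass, bowl from where it was at the start of the episode above 0.025 m or angle between shelf_jar's own z axis and vertical above 0.5 rad).
It also fails if it takes over 61 s, if anything falls off the work surface, if the arm or the gripper's body presses on something with over 40 N, if the wrist force passes 120 N, or if a joint passes its speed limit or range.

### The arm

A 7-joint arm with a two-finger parallel gripper is mounted at the origin on a cart in front of the work surface, level with it; the furniture and walls round the work are solid. World frame = base frame: x ahead of the robot, y to its left, z up, the work surface at z = 0. Lengths are in m, angles in rad, forces in N, time in s.
With the tool pointing down it reaches from about 0.4 to 0.85 m from the base axis. Payload 10.4 kg.
Tool frame: the origin (TCP) lies on the centre line of the jaws, within the pads' length; the fingertips stand 22 mm ahead of it and the grasp point (between the pads) lies 3 mm ahead of it; z points along the fingers, y is the line along which they close (so a half turn about z gives the same grasp; the last joint's range is limited). The gripper opens to 87 mm and grips with 3 to 60 N. Pads are 19 mm wide; open, the fingers measure 117 mm over their backs; the gripper's body (75 mm by 190 mm) begins 51 mm behind the grasp point.
Start: joints at [-1.181, 0.332, -0.065, 1.46, 0.022, 1.35, -0.088], TCP at [0.251, 0.573, 0.245] pointing down, gripper open.
Joint ranges: [-2.6, 2.6], [-0.5, 2.12], [-1.47, 1.34], [0.16, 2.42], [-1.27, 4.41], [0.06, 2.06], [-2.6, 2.6]. Speed limits (rad/s): [2.22, 2.22, 2.79, 2.79, 3.14, 3.14, 3.14].

### API

Orientations are given as a unit quaternion [x, y, z, w].
In Python, from bench import r, camrig, job, readout gives the robot as it stands (r), with the cameras (camrig), the job (job) and the readings (readout).
- The arm moves only by the tool jog_arm, called after "Emit:" as name([rows], argument=value, ...), one row to a line, values as JSON. Schema: {"type":"object","properties":{"motion":{"type":"array","items":{"type":"object","properties":{"trans":{"type":"array","items":{"type":"number"},"minItems":3,"maxItems":3},"spin":{"type":"number"},"aperture":{"type":"number"}},"additionalProperties":false,"required":["aperture"]},"minItems":1,"maxItems":12},"squeeze":{"type":"number"},"only":{"type":"string"},"quiet":{"type":"boolean"},"lines":{"type":"string"}},"required":["motion"],"additionalProperties":false}. motion is a list of rows, 1 to 12 of them, each an object with the fields trans (a list: dx, dy, dz in fractions of the full range, 1 being 1 m), spin (a turn about the tool's z in parts of the range, where 1.0 means 180 degrees), aperture (the finger opening in m); a field left out counts as zero (the opening has to be given); each row is the pose to reach, as a shift and turn from the pose commanded when the call began, along the tool's axes at that moment; what a row does not reach only later rows make up. A row lasts 1/10 s, in which the tool goes at most 0.05 m and 0.15 rad, less where a joint would pass 70% of its speed; a pose out of reach is approached as far as the arm can. The fingers move at their own pace and stop on an object; squeeze is the grip in N (left out, the last holds). Time passes only in rows, so rows that do not move let the fingers close. The tool returns the time, the measured TCP pose, the force, the opening and the grip force at its end. only (a regular expression) keeps the lines of the reply that match it, lines (a string "A,B") keeps lines A to B, and quiet returns only ok. Input that does not fit is refused with a message, and nothing moves.
- readout.read_state(): the state, without advancing time (a new reading comes with each control period).
- camrig.camera(name): name is "scene" or "top" or "wrist"; returns a dict with "img" (400x640x3 uint8, red, green, blue), "fx", "fy", "cx", "cy" (pixels), "k1" (the pictures are not rectified: a ray, as slopes to the right and down, at radius r is drawn at 1 + k1 r^2 times it, then the intrinsics apply), "pose" (4x4, takes a point from camera to world coordinates). Camera axes: x right, y down, z forward; pixel columns grow to the right and rows downward; lengths in m; the calibration is good to about 2 mm. A picture is of the moment at which its call begins. There is no depth.
- job.close_job(): hands the job in; it is judged then, once.
The state is a dict: "time": time; "joint_positions": joint angles; "joint_vel": joint speeds; "joint_torque": joint torques, N m; "ee_pos": TCP position; "eef_rot": TCP orientation; "ft_force": force on the tool from outside, world axes, zero at the start; "torque": the same for the moment, N m; "width": finger opening in m; "grip_force": force on a finger pad.
Only numpy, scipy, OpenCV 4.12 (cv2) and the standard library are available. Lean on these libraries where they do the work, as an engineer would, in place of code of your own. Each camera call takes 0.05 s, during which the arm holds its last target. There are 200 camera calls.

## Working session

There is one attempt and no reset: what is moved stays moved. The work goes in short steps, Python scripts to look and compute and a tool call to move; the robot and the scene stay as the last step left them, time stands still between calls to the robot, and variables do not carry over. Pictures are saved under pics/ and viewed, at most 10 in all, crops included, and the job is handed in when it is done.

```bash
ls; mkdir -p pics
```

Create h.py:
```python
import numpy as np, cv2
from bench import r, camrig, job, readout
def snap(n,f):
    c=camrig.camera(n); cv2.imwrite(f,c['img'][:,:,::-1]); np.savez(f[:-4]+'.npz',**c); return c
def px(c,p):
    T=np.linalg.inv(c['pose']); q=T[:3,:3]@np.array(p)+T[:3,3]; s=q[:2]/q[2]; s=s*(1+c['k1']*(s@s)); return np.array([c['fx']*s[0]+c['cx'],c['fy']*s[1]+c['cy']])
def ray(c,u,v):
    d=np.array([(u-c['cx'])/c['fx'],(v-c['cy'])/c['fy']]); s=d.copy()
    for _ in range(20): s=d/(1+c['k1']*(s@s))
    w=np.array(c['pose'])[:3,:3]@np.array([s[0],s[1],1]); return np.array(c['pose'])[:3,3],w
def atz(c,u,v,z):
    o,w=ray(c,u,v); return o+w*(z-o[2])/w[2]
def tri(*ob):
    A=0;b=0
    for c,u,v in ob:
        o,w=ray(c,u,v); w=w/np.linalg.norm(w); P=np.eye(3)-np.outer(w,w); A=A+P; b=b+P@o
    return np.linalg.solve(A,b)
def ld(f):
    d=np.load(f); return {k:d[k] for k in d}
```

Run:
```python
from h import *
for n in ['scene','top']:
    c=snap(n,f'pics/{n}1.png'); print(n,c['fx'],c['k1'],np.round(c['pose'],3).tolist())
s=readout.read_state(); print({k:np.round(v,3).tolist() for k,v in s.items()})
```

```text
bench.py
pics
scene 500.6671845423801 -0.07286082733949246 [[0.483, -0.398, 0.78, -0.564], [-0.876, -0.226, 0.427, -0.811], [0.007, -0.889, -0.458, 0.696], [0.0, 0.0, 0.0, 1.0]]
top 361.4030596447897 -0.018792714478101616 [[-0.025, -0.997, 0.073, 0.429], [-1.0, 0.025, 0.001, -0.272], [-0.002, -0.073, -0.997, 1.048], [0.0, 0.0, 0.0, 1.0]]
{'time': 0.1, 'joint_positions': [-1.181, 0.333, -0.065, 1.461, 0.022, 1.35, -0.088], 'joint_vel': [-0.001, -0.002, -0.0, -0.002, 0.001, -0.002, 0.001], 'joint_torque': [0.002, -62.454, 0.025, -39.072, -0.061, 0.037, 0.0], 'ee_pos': [0.251, 0.572, 0.244], 'eef_rot': [0.205, 0.979, -0.001, -0.0], 'ft_force': [-0.263, -1.246, -0.023], 'torque': [-0.027, -0.009, 0.025], 'grip_force': 0.0, 'width': 0.087}
```

View pictures.

View pics/scene1.png

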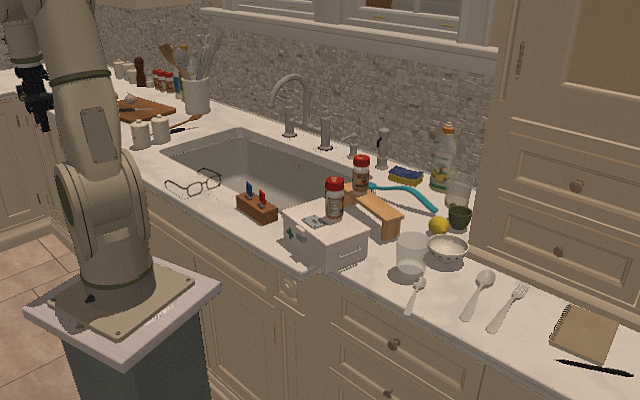

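View pics/top1.png

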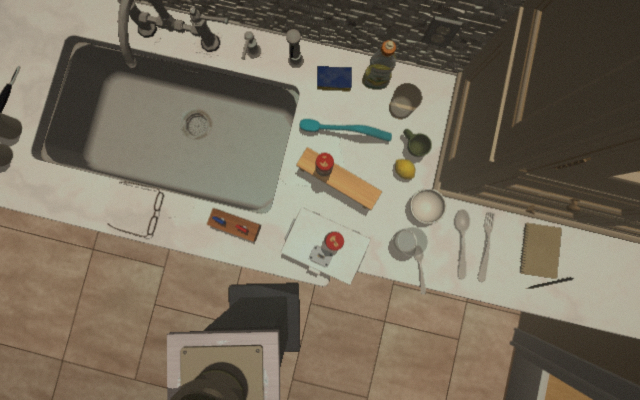

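The scene view shows the key block at about (257,208), with the blue key at (249,187) and the red key at (262,197). The box is at about (325,235), the lid jar at (335,198), the shelf at (375,213) with its jar at (361,175). In the top view the key block is at (234,225), the lid jar cap at (334,241), the lock at (321,257) and the shelf jar at (324,163). I'll enlarge both.

Run:
```python
from h import *
a=cv2.imread('pics/scene1.png')[145:275,230:410]; b=cv2.imread('pics/top1.png')[145:285,200:390]
cv2.imwrite('pics/sc.png',cv2.resize(a,None,fx=4.4,fy=4.4,interpolation=cv2.INTER_CUBIC))
cv2.imwrite('pics/tc.png',cv2.resize(b,None,fx=4,fy=4,interpolation=cv2.INTER_CUBIC))
```

```text
(no output)
```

View pics/sc.png

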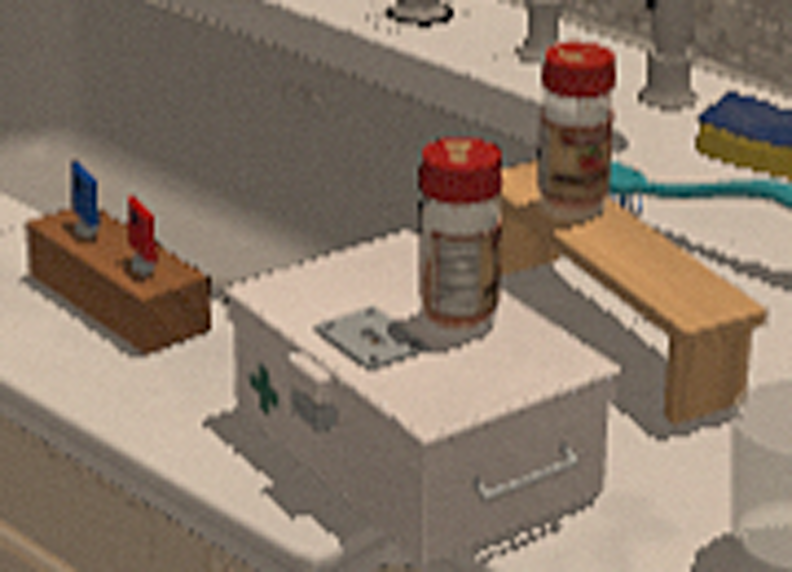

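View pics/tc.png

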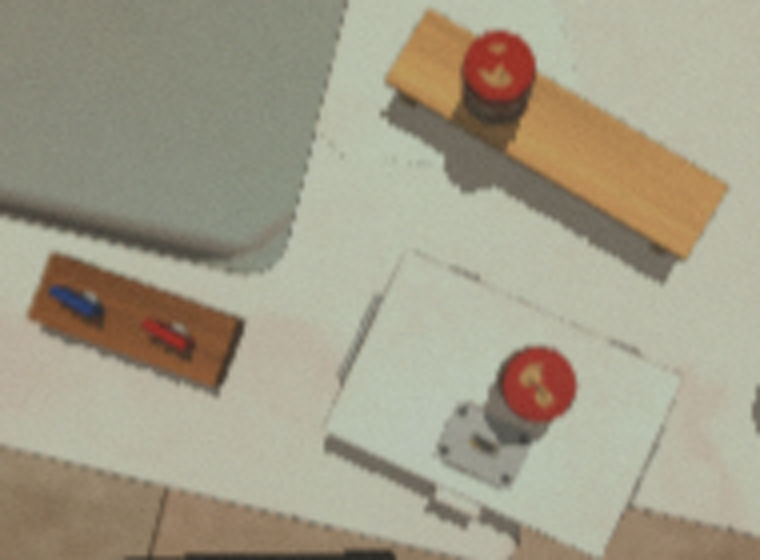

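The crops show the lid corners, lock plate (slot at about (485,443) in the top crop), shelf board corners, block corners and key heads clearly. I'll fit poses from these.

Create fit.py:
```python
from h import *
from scipy.optimize import least_squares
S=ld('pics/scene1.npz');T=ld('pics/top1.npz')
fs=lambda u,v:((u+.5)/4.4-.5+230,(v+.5)/4.4-.5+145)
ft=lambda u,v:((u+.5)/4-.5+200,(v+.5)/4-.5+145)
def fit(name,pts,obs,yaw0):
    def P(p): 
        c,s=np.cos(p[2]),np.sin(p[2]); return [np.array([p[0]+c*a-s*b,p[1]+s*a+c*b,z]) for a,b,z in pts]
    def f(p):
        Q=P(p); return np.concatenate([px(c,Q[i])-uv for c,i,uv in obs])
    s=least_squares(f,[.55,-.25,yaw0],loss='soft_l1'); print(name,np.round(s.x,4),'res',np.round(s.fun.reshape(-1,2),1).tolist()); return s.x
# box: corners fl(-x,+y), bl(+x,+y), br(+x,-y), fr(-x,-y), slot(-.03,0,.088)
B=fit('box',[(-.065,.1,.085),(.065,.1,.085),(.065,-.1,.085),(-.065,-.1,.085),(-.03,0,.088)],
 [(T,0,ft(327,436)),(T,1,ft(410,252)),(T,2,ft(680,375)),(T,3,ft(603,556)),(T,4,ft(485,443)),
  (S,0,fs(228,290)),(S,1,fs(410,230)),(S,2,fs(618,372)),(S,3,fs(428,440)),(S,4,fs(374,337))],-.4)
F=fit('shelf',[(-.03,.12,.07),(.03,.12,.07),(.03,-.12,.07),(-.03,-.12,.07)],
 [(T,0,ft(387,82)),(T,1,ft(430,10)),(T,2,ft(728,185)),(T,3,ft(690,258)),(S,2,fs(765,316)),(S,3,fs(668,332))],-.5)
K=fit('block',[(-.025,.07,.04),(.025,.07,.04),(.025,-.07,.04),(-.025,-.07,.04)],
 [(T,0,ft(30,318)),(T,1,ft(52,253)),(T,2,ft(243,317)),(T,3,ft(218,388)),(S,0,fs(28,228)),(S,2,fs(212,278)),(S,3,fs(142,305))],-.3)
R=lambda a:np.array([[np.cos(a),-np.sin(a)],[np.sin(a),np.cos(a)]])
print('keyhole',B[:2]+R(B[2])@[-.03,0])
print('red',K[:2]+R(K[2])@[0,-.033],'head z',.04-.021+.047)
print('lidjar top',atz(T,*ft(539,385),.191),'scene',atz(S,*fs(462,152),.191), 'tri',tri((T,*ft(539,385)),(S,*fs(462,152))))
print('shelfjar top',atz(T,*ft(499,66),.176),'scene',atz(S,*fs(580,54),.176))
for c,f,u in((T,ft,(166,334)),(S,fs,(142,203))): print('red headtop',atz(c,*f(*u),.084))
```

```bash
python3 fit.py
```

```text
box [ 0.3912 -0.2996 -0.4504] res [[0.1, -1.4], [-0.3, -0.0], [0.8, 0.3], [0.1, 0.2], [0.5, 0.5], [-0.5, -0.4], [-0.5, 0.1], [0.5, -1.1], [-0.1, -0.0], [-0.2, -0.1]]
shelf [ 0.5721 -0.3397 -0.568 ] res [[-0.9, -0.1], [-0.3, -0.6], [0.6, 0.6], [-1.1, 1.2], [0.4, -1.3], [3.4, 0.5]]
block [ 0.4538 -0.045  -0.3659] res [[-0.0, 0.4], [0.8, -0.2], [-0.1, 0.6], [-0.1, -0.2], [-0.6, -1.1], [-0.3, -0.0], [0.7, -0.7]]
keyhole [ 0.36419048 -0.28654859]
red [ 0.44198083 -0.07583845] head z 0.066
lidjar top [ 0.4055728  -0.31671266  0.191     ] scene [ 0.40732534 -0.31760795  0.191     ] tri [ 0.40596056 -0.31739986  0.19148806]
shelfjar top [ 0.59946012 -0.29862168  0.176     ] scene [ 0.60056421 -0.29996814  0.176     ]
red headtop [ 0.4424978 -0.0748353  0.084    ]
red headtop [ 0.44602337 -0.07337378  0.084     ]
```

Create go.py:
```python
import sys
from h import *
from scipy.spatial.transform import Rotation as Ro
def rel(*a):
    s=readout.read_state(); R=Ro.from_quat(s['eef_rot']).as_matrix(); d=R.T@(np.array(a[:3])-s['ee_pos'])
    y=np.arctan2(R[1,1],R[0,1]); t=-(a[3]-y); t=(t+np.pi/2)%np.pi-np.pi/2
    return d,t,y,R
if __name__=='__main__':
    for k in range(1,len(sys.argv),4):
        d,t,y,R=rel(*map(float,sys.argv[k:k+4])); print('d',np.round(d,4),'turn',round(t,3),'yaw',round(y,4),'tilt',np.round(R[:2,2],4))
    s=readout.read_state(); print('j',np.round(s['joint_positions'],2),'w',s['width'],'g',s['grip_force'],'f',np.round(s['ft_force'],1),'m',np.round(s['torque'],2))
```

```bash
python3 go.py .5 .1 .26 -.568 .406 -.317 .26 -.568
```

```text
d [-0.4179 -0.3325 -0.0157] turn -1.416 yaw 1.158 tilt [-0.0004 -0.0012]
d [-0.499  -0.7522 -0.0151] turn -1.416 yaw 1.158 tilt [-0.0004 -0.0012]
j [-1.18  0.33 -0.06  1.46  0.02  1.35 -0.09] w 0.087016831501823 g 0.0 f [-0.3 -1.2 -0. ] m [-0.03 -0.01  0.02]
```

The rows are not in the units I measure in: turns go in shares of 180 degrees. I convert before sending: 1.4 rad is 0.4456.

Emit:
jog_arm([
  {"trans":[-0.2,-0.16,-0.016],"spin":0.0477,"aperture":0.087},
  {"trans":[-0.418,-0.332,-0.016],"spin":0.1592,"aperture":0.087},
  {"trans":[-0.418,-0.332,-0.016],"spin":0.1592,"aperture":0.087},
  {"trans":[-0.418,-0.332,-0.016],"spin":0.2228,"aperture":0.087},
  {"trans":[-0.418,-0.332,-0.016],"spin":0.2546,"aperture":0.087},
  {"trans":[-0.418,-0.332,-0.016],"spin":0.2865,"aperture":0.087},
  {"trans":[-0.418,-0.332,-0.016],"spin":0.3183,"aperture":0.087},
  {"trans":[-0.418,-0.332,-0.016],"spin":0.3661,"aperture":0.087},
  {"trans":[-0.418,-0.332,-0.016],"spin":0.4138,"aperture":0.087},
  {"trans":[-0.418,-0.332,-0.016],"spin":0.4456,"aperture":0.087},
  {"trans":[-0.418,-0.332,-0.016],"spin":0.4456,"aperture":0.087},
], squeeze=20)

```text
time: 1.2
ee_pos: [0.5013, 0.097, 0.2606]
eef_rot: [0.789, 0.614, 0.0, 0.0]
ft_force: [1.0, 0.1, -0.8]
width: 0.0869
grip_force: 0.0
```

```bash
python3 go.py .406 -.317 .24 -.568
```

```text
d [-0.4247  0.0095  0.0208] turn 0.319 yaw -0.2489 tilt [ 0.0003 -0.0004]
j [-0.69  0.06  0.42  1.76 -0.02  1.33 -0.5 ] w 0.08687022425289997 g 0.0 f [ 1.   0.1 -0.8] m [-0.08  0.03  0.05]
```

Scaled: 0.32 rad is 0.1019.

Emit:
jog_arm([
  {"trans":[-0.425,0.0095,0.02],"spin":0.0318,"aperture":0.087},
  {"trans":[-0.425,0.0095,0.02],"spin":0.0796,"aperture":0.087},
  {"trans":[-0.425,0.0095,0.02],"spin":0.1019,"aperture":0.087},
  {"trans":[-0.425,0.0095,0.02],"spin":0.1019,"aperture":0.087},
  {"trans":[-0.425,0.0095,0.02],"spin":0.1019,"aperture":0.087},
  {"trans":[-0.425,0.0095,0.02],"spin":0.1019,"aperture":0.087},
  {"trans":[-0.425,0.0095,0.02],"spin":0.1019,"aperture":0.087},
  {"trans":[-0.425,0.0095,0.02],"spin":0.1019,"aperture":0.087},
  {"trans":[-0.425,0.0095,0.02],"spin":0.1019,"aperture":0.087},
  {"trans":[-0.425,0.0095,0.02],"spin":0.1019,"aperture":0.087},
  {"trans":[-0.425,0.0095,0.02],"spin":0.1019,"aperture":0.087},
])

```text
time: 2.3
ee_pos: [0.4075, -0.3143, 0.2402]
eef_rot: [0.876, 0.483, -0.0, -0.0]
ft_force: [0.7, 0.4, -0.2]
width: 0.0872
grip_force: 0.0
```

```bash
python3 go.py .406 -.317 .153 -.568; python3 -c "
from h import *
c=snap('wrist','pics/w1.png');print(np.round(px(c,[.406,-.317,.191]),1), np.round(px(c,[.3642,-.2865,.088]),1))"
```

```text
d [-0.0031  0.0003  0.0872] turn 0.005 yaw -0.5633 tilt [-0.0009  0.0002]
j [-0.25  0.1   0.89  1.79 -0.08  1.29  0.09] w 0.08719777653210316 g 0.0 f [ 0.7  0.4 -0.2] m [-0.07  0.15  0.01]
[318.8 246.4] [259.2 192.7]
```

View pics/w1.png

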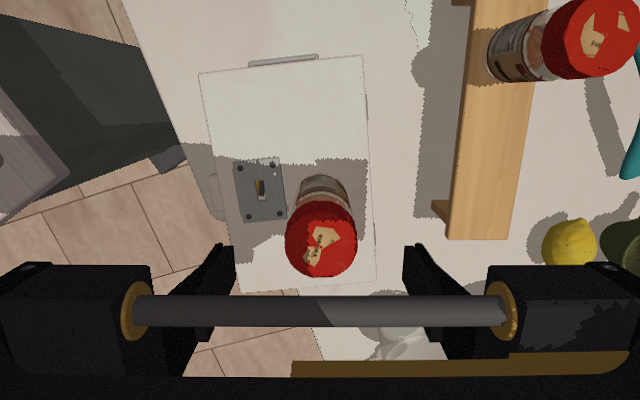

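The wrist view shows the jar cap at (321,239), between the fingers, and the slot at (262,190), both close to prediction.

Emit:
jog_arm([
  {"trans":[-0.003,0,0.045],"aperture":0.087},
  {"trans":[-0.003,0,0.08],"aperture":0.087},
  {"trans":[-0.003,0,0.087],"aperture":0.087},
  {"trans":[-0.003,0,0.087],"aperture":0.03},
  {"trans":[-0.003,0,0.087],"aperture":0.03},
  {"trans":[-0.003,0,0.087],"aperture":0.03},
  {"trans":[-0.003,0,0.087],"aperture":0.03},
  {"trans":[-0.003,0,0.087],"aperture":0.03},
], squeeze=20)

```text
time: 3.15
ee_pos: [0.4066, -0.3168, 0.1542]
eef_rot: [0.875, 0.483, 0.001, 0.0]
ft_force: [-0.1, 0.8, 0.1]
width: 0.0548
grip_force: 0.0
```

```bash
python3 go.py .545 -.382 .24 -.568
```

```text
d [ 0.0186  0.1519 -0.0856] turn 0.006 yaw -0.5619 tilt [ 0.0013 -0.0001]
j [-0.21  0.21  0.88  1.9  -0.18  1.11  0.18] w 0.05483993031706593 g 0.0 f [-0.1  0.8  0.1] m [-0.08  0.13 -0.02]
```

Emit:
jog_arm([
  {"aperture":0.03},
  {"aperture":0.03},
  {"aperture":0.03},
  {"aperture":0.03},
  {"trans":[0,0,-0.03],"aperture":0.03},
  {"trans":[0,0,-0.07],"aperture":0.03},
  {"trans":[0,0,-0.07],"aperture":0.03},
], squeeze=20)

```text
time: 3.85
ee_pos: [0.4076, -0.3182, 0.2275]
eef_rot: [0.876, 0.483, 0.002, 0.002]
ft_force: [0.9, -0.8, -1.1]
width: 0.0445
grip_force: 20.0
```

```bash
python3 go.py .545 -.382 .23 -.568
```

```text
d [ 0.0193  0.1502 -0.0016] turn 0.005 yaw -0.5626 tilt [ 0.0057 -0.0022]
j [-0.25  0.11  0.9   1.81 -0.09  1.26  0.11] w 0.04452921808465066 g 19.951223535463214 f [ 0.9 -0.8 -1.1] m [-0.13  0.05 -0.01]
```

Emit:
jog_arm([
  {"trans":[0.005,0.04,0],"aperture":0.03},
  {"trans":[0.012,0.085,0],"aperture":0.03},
  {"trans":[0.017,0.13,0],"aperture":0.03},
  {"trans":[0.019,0.15,0],"aperture":0.03},
  {"trans":[0.019,0.15,0],"aperture":0.03},
  {"trans":[0.019,0.15,0],"aperture":0.03},
  {"trans":[0.019,0.15,0.03],"aperture":0.03},
  {"trans":[0.019,0.15,0.05],"aperture":0.03},
  {"trans":[0.019,0.15,0.05],"aperture":0.03},
])

```text
time: 4.75
ee_pos: [0.5414, -0.3791, 0.1709]
eef_rot: [0.876, 0.483, -0.001, -0.002]
ft_force: [-0.6, 0.3, -1.9]
width: 0.0442
grip_force: 20.0
```

```bash
python3 go.py .545 -.382 .141 -.568; python3 -c "
from h import *
c=snap('top','pics/t2.png');c=snap('scene','pics/s2.png')
a=cv2.imread('pics/t2.png')[130:290,250:450];b=cv2.imread('pics/s2.png')[120:280,300:500]
cv2.imwrite('pics/v2.png',cv2.resize(np.hstack([a,b]),None,fx=2,fy=2,interpolation=2))"
```

```text
d [-0.0006  0.0048  0.0299] turn 0.006 yaw -0.5625 tilt [-0.0035  0.0031]
j [-0.03  0.57  0.82  1.48 -0.42  1.28  0.27] w 0.04418961263756814 g 19.95106968213804 f [-0.6  0.3 -1.9] m [-0.09  0.14  0.04]
```

View pics/v2.png

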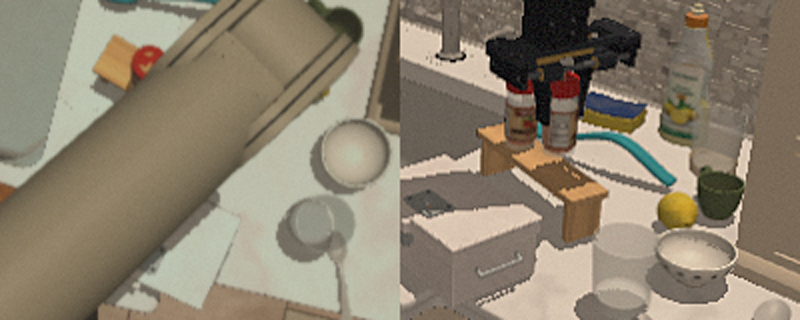

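The right half shows the held jar at about (562,120), hanging over the free part of the board. The other jar stands to its left at (519,115). I'll lower it.

Emit:
jog_arm([
  {"trans":[0,0.003,0.015],"aperture":0.03},
  {"trans":[0,0.003,0.027],"aperture":0.03},
  {"trans":[0,0.003,0.03],"aperture":0.03},
  {"trans":[0,0.003,0.031],"aperture":0.03},
])

```text
time: 5.25
ee_pos: [0.5455, -0.382, 0.1417]
eef_rot: [0.875, 0.483, -0.0, -0.001]
ft_force: [-0.9, -0.1, -0.4]
width: 0.0442
grip_force: 20.0
```

```bash
python3 go.py .545 -.382 .139 -.568
```

```text
d [-0.0003 -0.0004  0.0027] turn 0.006 yaw -0.5621 tilt [-0.0011  0.0005]
j [-0.01  0.6   0.8   1.5  -0.45  1.23  0.29] w 0.04416905663641353 g 19.95105806970969 f [-0.9 -0.1 -0.4] m [-0.08  0.08  0.02]
```

Emit:
jog_arm([
  {"trans":[0,0,0.001],"aperture":0.03},
  {"trans":[0,0,0.002],"aperture":0.03},
  {"trans":[0,0,0.003],"aperture":0.03},
  {"trans":[0,0,0.004],"aperture":0.03},
])

```text
time: 5.65
ee_pos: [0.5459, -0.3823, 0.1388]
eef_rot: [0.875, 0.483, 0.0, 0.0]
ft_force: [-0.4, 0.6, 8.7]
width: 0.0443
grip_force: 19.9
```

```bash
python3 go.py .545 -.382 .139 -.568
```

```text
d [-0.0003 -0.0009 -0.0002] turn 0.006 yaw -0.562 tilt [ 0.0005 -0.0002]
j [-0.01  0.61  0.8   1.5  -0.45  1.22  0.29] w 0.04434576343125058 g 19.93960448889993 f [-0.4  0.6  8.7] m [ 0.    0.34 -0.03]
```

Contact at about 9 N. I'll open and rise.

Emit:
jog_arm([
  {"trans":[0,0,-0.001],"aperture":0.044},
  {"trans":[0,0,-0.001],"aperture":0.087},
  {"trans":[0,0,-0.001],"aperture":0.087},
  {"trans":[0,0,-0.001],"aperture":0.087},
  {"trans":[0,0,-0.001],"aperture":0.087},
  {"trans":[0,0,-0.001],"aperture":0.087},
  {"trans":[0,0,-0.04],"aperture":0.087},
  {"trans":[0,0,-0.08],"aperture":0.087},
  {"trans":[0,0,-0.11],"aperture":0.087},
  {"trans":[0,0,-0.11],"aperture":0.087},
])

```text
time: 6.65
ee_pos: [0.5468, -0.3837, 0.2534]
eef_rot: [0.876, 0.483, 0.002, 0.003]
ft_force: [0.3, -0.6, 0.1]
width: 0.0869
grip_force: 0.0
```

```bash
python3 go.py .442 -.0758 .2 -.366; python3 -c "
from h import *
c=snap('wrist','pics/w3.png')"
```

```text
d [ 0.2046 -0.2532  0.0517] turn -0.196 yaw -0.5622 tilt [ 0.0058 -0.0035]
j [-0.03  0.53  0.85  1.36 -0.39  1.42  0.25] w 0.08685437022677762 g 0.0 f [ 0.3 -0.6  0.1] m [-0.11  0.13  0.03]
```

View pics/w3.png

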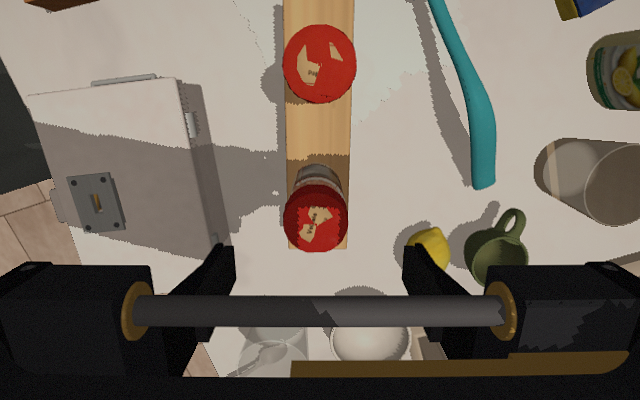

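The jar stands upright on the board with its cap at (315,218), clear of the other jar. Now the red key.

Scaled: -0.196 rad is -0.0624.

Emit:
jog_arm([
  {"trans":[0.1,-0.12,0],"spin":-0.0318,"aperture":0.06},
  {"trans":[0.2046,-0.2532,0],"spin":-0.0624,"aperture":0.04},
  {"trans":[0.2046,-0.2532,0],"spin":-0.0624,"aperture":0.04},
  {"trans":[0.2046,-0.2532,0],"spin":-0.0624,"aperture":0.04},
  {"trans":[0.2046,-0.2532,0.01],"spin":-0.0624,"aperture":0.04},
  {"trans":[0.2046,-0.2532,0.03],"spin":-0.0624,"aperture":0.04},
  {"trans":[0.2046,-0.2532,0.05],"spin":-0.0624,"aperture":0.04},
  {"trans":[0.2046,-0.2532,0.05],"spin":-0.0624,"aperture":0.04},
  {"trans":[0.2046,-0.2532,0.05],"spin":-0.0624,"aperture":0.04},
  {"trans":[0.2046,-0.2532,0.05],"spin":-0.0624,"aperture":0.04},
  {"trans":[0.2046,-0.2532,0.05],"spin":-0.0624,"aperture":0.04},
])

```text
time: 7.8
ee_pos: [0.4411, -0.0752, 0.1989]
eef_rot: [0.825, 0.566, 0.0, 0.0]
ft_force: [0.6, 0.1, 0.5]
width: 0.0401
grip_force: 0.0
```

```bash
python3 go.py .442 -.0758 .15 -.366; python3 -c "
from h import *
c=snap('wrist','pics/w4.png')
K=np.array([.4538,-.045]);a=-.3659
R=np.array([[np.cos(a),-np.sin(a)],[np.sin(a),np.cos(a)]])
for p in [(-.004,-.05,.084),(.004,-.05,.084),(.004,-.016,.084),(-.004,-.016,.084),(0,.033,.084),(-.025,.07,.04),(.025,.07,.04),(.025,-.07,.04),(-.025,-.07,.04)]: print(p,np.round(px(c,[*(K+R@p[:2]),p[2]]),1))
"
```

```text
d [-0.0002  0.0011  0.0489] turn -0.002 yaw -0.3679 tilt [ 0.0007 -0.0004]
j [-0.66 -0.08  0.71  2.    0.06  1.2  -0.34] w 0.040062218948761434 g 0.0 f [0.6 0.1 0.5] m [-0.11  0.09 -0.01]
(-0.004, -0.05, 0.084) [314.6 227.5]
(0.004, -0.05, 0.084) [324.8 227.4]
(0.004, -0.016, 0.084) [325.  185.2]
(-0.004, -0.016, 0.084) [314.4 185.3]
(0, 0.033, 0.084) [319.6 118.4]
(-0.025, 0.07, 0.04) [288.1  67.4]
(0.025, 0.07, 0.04) [350.5  67.2]
(0.025, -0.07, 0.04) [346.7 230. ]
(-0.025, -0.07, 0.04) [292.3 230.1]
```

View pics/w4.png

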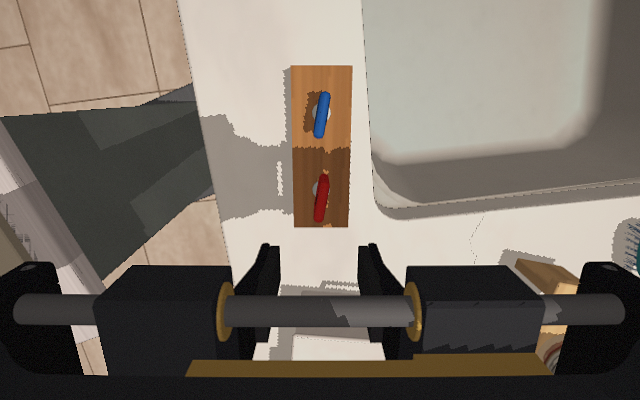

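```bash
python3 -c "
from h import *
a=cv2.imread('pics/w4.png')[165:235,280:360]
cv2.imwrite('pics/w4c.png',cv2.resize(a,None,fx=8,fy=8,interpolation=2))"
```

```text
(no output)
```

View pics/w4c.png

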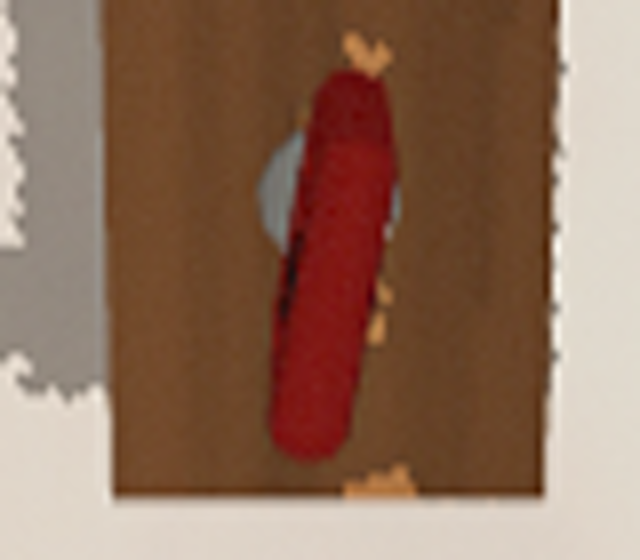

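The wrist crop shows the red head with its centre at about (321,202), about 1 mm from prediction relative to the block. It is turned about 0.16 rad clockwise in its loose slot, so I'll match that when gripping.

Scaled: 0.16 rad is 0.0509.

Emit:
jog_arm([
  {"trans":[0,0.001,0.03],"spin":0.0318,"aperture":0.04},
  {"trans":[0,0.001,0.07],"spin":0.0509,"aperture":0.04},
  {"trans":[0,0.001,0.115],"spin":0.0509,"aperture":0.04},
  {"trans":[0,0.001,0.127],"spin":0.0509,"aperture":0.04},
  {"trans":[0,0.001,0.127],"spin":0.0509,"aperture":0.04},
  {"trans":[0,0.001,0.127],"spin":0.0509,"aperture":0.04},
])

```text
time: 8.45
ee_pos: [0.4426, -0.0749, 0.0731]
eef_rot: [0.867, 0.499, 0.001, 0.0]
ft_force: [-0.4, -0.8, -0.5]
width: 0.0402
grip_force: 0.0
```

```bash
python3 go.py .442 -.0758 .072 -.53
```

```text
d [-0.0011 -0.0001  0.0011] turn 0.004 yaw -0.5264 tilt [ 0.0015 -0.0002]
j [-0.62  0.14  0.73  2.13 -0.12  0.91 -0.34] w 0.040223854972657506 g 0.0 f [-0.4 -0.8 -0.5] m [-0.09  0.05  0.01]
```

Emit:
jog_arm([
  {"aperture":0},
  {"aperture":0},
  {"aperture":0},
  {"aperture":0},
  {"aperture":0},
], squeeze=50)

```text
time: 8.95
ee_pos: [0.4418, -0.0744, 0.0718]
eef_rot: [0.867, 0.499, 0.0, 0.0]
ft_force: [9.4, -5.6, -3.4]
width: 0.0079
grip_force: 32.5
```

```bash
python3 go.py .442 -.0758 .072 -.53
```

```text
d [-0.0011  0.0009 -0.0002] turn 0.004 yaw -0.5258 tilt [0.0008 0.0002]
j [-0.62  0.14  0.73  2.13 -0.12  0.9  -0.34] w 0.007893491495374562 g 32.54739985393826 f [ 9.4 -5.6 -3.4] m [-1.76 -2.93  0.1 ]
```

Emit:
jog_arm([
  {"trans":[0,0.0005,0],"aperture":0},
  {"trans":[0,0.001,0],"aperture":0},
  {"trans":[0,0.001,0],"aperture":0},
  {"trans":[0,0.001,0],"aperture":0},
])

```text
time: 9.35
ee_pos: [0.4426, -0.075, 0.0716]
eef_rot: [0.867, 0.499, 0.0, 0.0]
ft_force: [2.2, -0.6, 0.6]
width: 0.0077
grip_force: 50.0
```

```bash
python3 go.py .442 -.0758 .072 -.53
```

```text
d [-0.001  -0.0001 -0.0004] turn 0.004 yaw -0.526 tilt [0.0004 0.    ]
j [-0.62  0.15  0.73  2.13 -0.13  0.9  -0.34] w 0.007717212630986924 g 49.99840130796656 f [ 2.2 -0.6  0.6] m [-0.25 -0.48  0.01]
```

Emit:
jog_arm([
  {"trans":[0,0,-0.02],"aperture":0},
  {"trans":[0,0,-0.06],"aperture":0},
  {"trans":[0,0,-0.11],"aperture":0},
  {"trans":[0,0,-0.13],"aperture":0},
  {"trans":[0,0,-0.13],"aperture":0},
  {"trans":[0,0,-0.13],"aperture":0},
])

```text
time: 9.95
ee_pos: [0.4418, -0.0747, 0.2009]
eef_rot: [0.867, 0.499, -0.0, -0.0]
ft_force: [-0.1, -0.0, -0.0]
width: 0.008
grip_force: 50.0
```

```bash
python3 go.py .3468 -.3225 .2 -.4504
```

```text
d [-0.262   0.0421  0.0008] turn -0.075 yaw -0.5257 tilt [-0.0008  0.0006]
j [-0.68 -0.08  0.73  1.99  0.06  1.21 -0.5 ] w 0.008049088092445407 g 49.998331256210804 f [-0.1 -0.  -0. ] m [-0.07  0.09  0.02]
```

Scaled: -0.075 rad is -0.0239.

Emit:
jog_arm([
  {"trans":[-0.05,0.008,0],"spin":-0.0095,"aperture":0},
  {"trans":[-0.1,0.016,0],"spin":-0.0191,"aperture":0},
  {"trans":[-0.15,0.024,0],"spin":-0.0239,"aperture":0},
  {"trans":[-0.2,0.032,0],"spin":-0.0239,"aperture":0},
  {"trans":[-0.24,0.04,0],"spin":-0.0239,"aperture":0},
  {"trans":[-0.262,0.042,0],"spin":-0.0239,"aperture":0},
  {"trans":[-0.262,0.042,0],"spin":-0.0239,"aperture":0},
  {"trans":[-0.262,0.042,0],"spin":-0.0239,"aperture":0},
  {"trans":[-0.262,0.042,0],"spin":-0.0239,"aperture":0},
])

```text
time: 10.85
ee_pos: [0.3474, -0.3213, 0.2007]
eef_rot: [0.847, 0.532, -0.0, -0.001]
ft_force: [-0.2, -1.0, -0.2]
width: 0.0076
grip_force: 50.0
```

```bash
python3 go.py .3642 -.2865 .2 -.4504; python3 -c "
from h import *
c=snap('wrist','pics/w5.png');s=readout.read_state();p=np.array(s['ee_pos'])
print('tip',px(c,p-[0,0,.053]),'headtop',px(c,p+[0,0,.012]))
K=np.array([.3912,-.2996]);a=-.4504
R=np.array([[np.cos(a),-np.sin(a)],[np.sin(a),np.cos(a)]])
for q in [(-.03,0,.088),(-.05,.028,.088),(-.01,.028,.088),(-.065,.1,.085),(.065,.1,.085)]: print(q,np.round(px(c,[*(K+R@q[:2]),q[2]]),1))
a=cv2.imread('pics/w5.png')[60:340,200:440];cv2.imwrite('pics/w5c.png',cv2.resize(a[:200],None,fx=3,fy=3,interpolation=2))
"
```

```text
d [0.0387 0.0001 0.0007] turn 0.001 yaw -0.4493 tilt [-0.0015  0.0006]
j [-0.47 -0.03  1.14  1.95  0.03  1.21  0.2 ] w 0.007588100633490639 g 49.9985215254128 f [-0.2 -1.  -0.2] m [-0.08  0.08 -0.02]
tip [318.83768514 238.93386046] headtop [318.87867651 301.10770399]
(-0.03, 0, 0.088) [318.7 156.9]
(-0.05, 0.028, 0.088) [290.3 117.3]
(-0.01, 0.028, 0.088) [347.2 117.4]
(-0.065, 0.1, 0.085) [265.4   4.6]
(0.065, 0.1, 0.085) [463.5   5.7]
```

View pics/w5c.png

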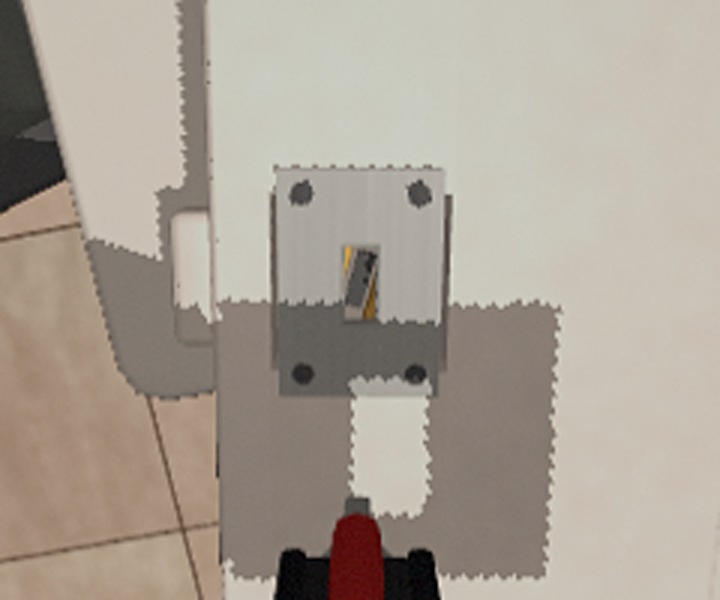

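The crop shows the slot centred at about (320.2,154.2) in the full picture and the plate square to the tool. The plug is askew clockwise. The tip of the bit shows at about (319,226). I'll work out the key's offset in the hand.

```bash
python3 -c "
from h import *
from scipy.spatial.transform import Rotation as Ro
c=ld('pics/w5.npz');s=readout.read_state();p=np.array(s['ee_pos']);R=Ro.from_quat(s['eef_rot']).as_matrix()
for q in [(0,0,.053),(.008,0,.053),(.008,.0025,.053),(.008,-.0025,.053),(.008,0,.041),(.017,0,-.012),(.008,0,.028)]: print(q,np.round(px(c,p+R@q),1))
im=c['img'].astype(int)
print(im[220:242,319]); print('row228',im[228,308:332].sum(1)//3); print('row227',im[227,308:332].sum(1)//3)
im=c['img'].sum(2).astype(int)//3
print('slot row150',im[150,308:334]);print('slot row 160',im[160,308:334]);print('slotcol 317',im[136:172,317]);print('col 322',im[136:172,322])
"
```

```text
(0, 0, 0.053) [318.7 238.9]
(0.008, 0, 0.053) [318.7 226.4]
(0.008, 0.0025, 0.053) [323.  226.4]
(0.008, -0.0025, 0.053) [314.5 226.4]
(0.008, 0, 0.041) [318.8 234.3]
(0.017, 0, -0.012) [318.9 264.6]
(0.008, 0, 0.028) [318.8 244. ]
[[203 198 187]
 [203 198 186]
 [203 198 185]
 [205 200 188]
 [197 193 179]
 [151 147 136]
 [ 73  70  66]
 [ 77  76  71]
 [ 79  77  72]
 [ 79  78  72]
 [ 74  63  60]
 [ 82  31  28]
 [ 93  18  17]
 [ 89   8   7]
 [ 90  17  13]
 [ 90  17  15]
 [ 88  13  10]
 [ 91  20  18]
 [ 89   9   8]
 [ 90  16  13]
 [ 90  15  12]
 [ 90  15  15]]
row228 [123 122 121 122 122 123 115  74  74  72  74  76  73  73  68 142 198 195
 195 194 193 193 194 192]
row227 [123 122 123 122 121 123 124  73  75  75  74  74  75  72  68 141 199 196
 195 194 194 193 193 192]
slot row150 [164 163 162 163 164 154 143 115 130 105  78  80  78  82  57  47 127  92
 150 169 166 166 167 168 167 165]
slot row 160 [169 167 166 143 145  88 119  66  76  78  79  79  82 122  66  72  80 128
 148 167 166 166 166 167 165 164]
slotcol 317 [163 164 165 164 163 149 125 116 124 129 131 132 122 112 105  72  71  77
  81  81  77  77  79  80  78  83 109 129 126 123  98  76  88  93  91  92]
col 322 [169 168 169 168 168 150 132 111  67  85  71  41  40  43  57  79  64  46
  63  86 124 126 118 103  66  59  70  84  87  81  78  77  90  92  96  95]
```

Emit:
jog_arm([
  {"trans":[0.02,0.0005,0],"aperture":0},
  {"trans":[0.0398,0.0007,0.01],"aperture":0},
  {"trans":[0.0398,0.0007,0.04],"aperture":0},
  {"trans":[0.0398,0.0007,0.053],"aperture":0},
  {"trans":[0.0398,0.0007,0.053],"aperture":0},
  {"trans":[0.0398,0.0007,0.053],"aperture":0},
])

```text
time: 11.5
ee_pos: [0.3653, -0.2868, 0.1488]
eef_rot: [0.847, 0.531, -0.0, -0.0]
ft_force: [0.8, 0.1, 0.1]
width: 0.0077
grip_force: 50.0
```

```bash
python3 go.py .3645 -.2855 .1196 -.4504;python3 -c "
from h import *
c=snap('wrist','pics/w6.png');c=snap('scene','pics/s6.png')
a=cv2.imread('pics/w6.png')[130:290,220:420];b=cv2.imread('pics/s6.png')[180:240,280:355]
cv2.imwrite('pics/v6.png',np.hstack([cv2.resize(a,(400,320),interpolation=2),cv2.resize(b,(400,320),interpolation=2)]))"
```

```text
d [ 0.0008 -0.0013  0.0292] turn 0.0 yaw -0.4504 tilt [-0.0005 -0.0002]
j [-0.5   0.06  1.12  2.03 -0.06  1.09  0.19] w 0.007680294230669713 g 49.99845490325242 f [0.8 0.1 0.1] m [-0.08  0.1   0.02]
```

View pics/v6.png

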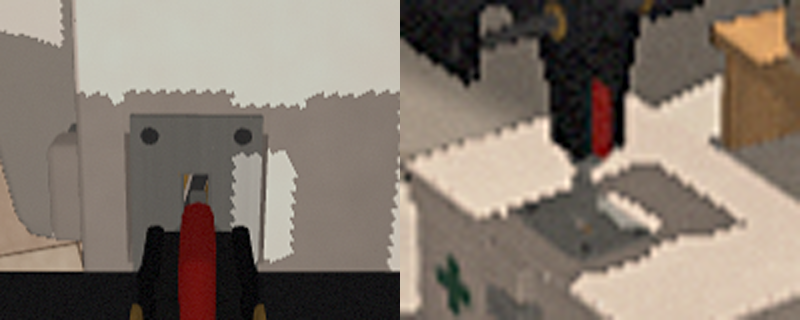

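In the wrist view the key (x≈197) is lined up with the slot (x≈196). In the scene view the bit is just above the slot. I'll lower it gently.

Emit:
jog_arm([
  {"trans":[0.0009,-0.0005,0.004],"aperture":0},
  {"trans":[0.0009,-0.0005,0.009],"aperture":0},
  {"trans":[0.0009,-0.0005,0.011],"aperture":0},
  {"trans":[0.0009,-0.0005,0.013],"aperture":0},
  {"trans":[0.0009,-0.0005,0.013],"aperture":0},
])

```text
time: 12.1
ee_pos: [0.3649, -0.2861, 0.1353]
eef_rot: [0.847, 0.531, -0.0, -0.0]
ft_force: [-0.3, 0.9, -0.8]
width: 0.0073
grip_force: 50.0
```

```bash
python3 go.py .3652 -.2857 .1196 -.4504
```

```text
d [0.0005 0.0001 0.0157] turn -0.001 yaw -0.4512 tilt [-0.0006  0.    ]
j [-0.49  0.09  1.12  2.05 -0.1   1.06  0.23] w 0.007265002791155194 g 49.998421585187316 f [-0.3  0.9 -0.8] m [-0.1   0.1   0.05]
```

Emit:
jog_arm([
  {"trans":[0.0005,0,0.002],"aperture":0},
  {"trans":[0.0005,0,0.004],"aperture":0},
  {"trans":[0.0005,0,0.006],"aperture":0},
  {"trans":[0.0005,0,0.006],"aperture":0},
])

```text
time: 12.5
ee_pos: [0.3653, -0.2857, 0.1294]
eef_rot: [0.847, 0.531, -0.0, 0.0]
ft_force: [0.1, -0.8, 1.3]
width: 0.0075
grip_force: 50.0
```

```bash
python3 go.py .3652 -.2857 .1196 -.4504
```

```text
d [-0.     -0.0001  0.0098] turn -0.001 yaw -0.4511 tilt [ 0.     -0.0001]
j [-0.48  0.11  1.11  2.05 -0.11  1.04  0.24] w 0.007480251082014174 g 49.99878970440477 f [ 0.1 -0.8  1.3] m [-0.13  0.05 -0.04]
```

The rows are not in the units I measure in: turns go in shares of 180 degrees. I convert before sending: -0.12 rad is -0.0382.

Emit:
jog_arm([
  {"trans":[0,0,0.002],"spin":0.0382,"aperture":0},
  {"trans":[0,0,0.003],"aperture":0},
  {"trans":[0,0,0.004],"spin":-0.0382,"aperture":0},
  {"trans":[0,0,0.004],"aperture":0},
  {"trans":[0,0,0.004],"spin":0.0382,"aperture":0},
  {"trans":[0,0,0.004],"aperture":0},
])

```text
time: 13.1
ee_pos: [0.3656, -0.2858, 0.1258]
eef_rot: [0.849, 0.528, 0.0, 0.0]
ft_force: [0.4, -0.3, 3.6]
width: 0.0075
grip_force: 50.0
```

```bash
python3 go.py .3652 -.2857 .1196 -.4504
```

```text
d [-0.     -0.0004  0.0062] turn -0.008 yaw -0.4584 tilt [ 0.0004 -0.0003]
j [-0.47  0.12  1.11  2.06 -0.12  1.03  0.24] w 0.007522928080571645 g 50.001866673119366 f [ 0.4 -0.3  3.6] m [-0.1   0.1   0.08]
```

Scaled: -0.12 rad is -0.0382.

Emit:
jog_arm([
  {"trans":[0,0,0.002],"spin":0.0382,"aperture":0},
  {"trans":[0,0,0.003],"aperture":0},
  {"trans":[0,0,0.004],"spin":-0.0382,"aperture":0},
  {"trans":[0,0,0.005],"aperture":0},
  {"trans":[0,0,0.005],"spin":0.0382,"aperture":0},
  {"trans":[0,0,0.005],"aperture":0},
])

```text
time: 13.7
ee_pos: [0.3657, -0.2858, 0.1208]
eef_rot: [0.849, 0.528, 0.0, 0.0]
ft_force: [-0.4, -0.3, 4.1]
width: 0.0079
grip_force: 50.0
```

```bash
python3 go.py .3652 -.2857 .1196 -.4504
```

```text
d [-0.0001 -0.0005  0.0012] turn -0.008 yaw -0.4581 tilt [ 0.0007 -0.0004]
j [-0.46  0.13  1.1   2.06 -0.14  1.02  0.25] w 0.007874238180605177 g 50.0020816619508 f [-0.4 -0.3  4.1] m [-0.15  0.09  0.02]
```

Scaled: -0.1 rad is -0.0318.

Emit:
jog_arm([
  {"trans":[0,0,0.001],"spin":0.0318,"aperture":0},
  {"trans":[0,0,0.002],"aperture":0},
  {"trans":[0,0,0.003],"spin":-0.0318,"aperture":0},
  {"trans":[0,0,0.003],"aperture":0},
])

```text
time: 14.1
ee_pos: [0.3663, -0.2863, 0.1192]
eef_rot: [0.846, 0.533, 0.001, 0.0]
ft_force: [-3.7, 3.3, 24.1]
width: 0.0077
grip_force: 50.0
```

```bash
python3 go.py .3652 -.2857 .1196 -.4504
```

```text
d [ 0.0001 -0.0013 -0.0004] turn 0.004 yaw -0.4466 tilt [0.002  0.0003]
j [-0.45  0.14  1.1   2.06 -0.15  1.02  0.27] w 0.007679522436128018 g 50.001262966543436 f [-3.7  3.3 24.1] m [0.79 1.03 0.1 ]
```

I've now used my picture allowance, one over the limit by my count, so from here I'll work from forces and poses. The depth matches home (0.1192 against an expected 0.1196, with a firm stop). I'll ease the side load and hold it there.

Scaled: -0.06 rad is -0.0191.

Emit:
jog_arm([
  {"trans":[0,-0.0005,0],"spin":0.0191,"aperture":0},
  {"trans":[0,-0.0012,0],"spin":-0.0191,"aperture":0},
  {"trans":[0,-0.0012,0],"aperture":0},
  {"trans":[0,-0.0012,0],"aperture":0},
], squeeze=60)

```text
time: 14.5
ee_pos: [0.3659, -0.2862, 0.1192]
eef_rot: [0.848, 0.53, 0.001, 0.001]
ft_force: [-0.9, 1.4, 19.7]
width: 0.0077
grip_force: 60.0
```

```bash
python3 go.py .3652 -.2857 .1196 -.4504
```

```text
d [ 0.0001 -0.0008 -0.0004] turn -0.002 yaw -0.4527 tilt [ 0.0035 -0.0013]
j [-0.45  0.13  1.1   2.06 -0.14  1.02  0.26] w 0.007702541988809502 g 60.00742589123547 f [-0.9  1.4 19.7] m [0.06 0.37 0.02]
```

Scaled: 0.6 rad is 0.191.

Emit:
jog_arm([
  {"trans":[0,-0.0012,0],"spin":0.0382,"aperture":0},
  {"trans":[0,-0.0012,0],"spin":0.0764,"aperture":0},
  {"trans":[0,-0.0012,0],"spin":0.1146,"aperture":0},
  {"trans":[0,-0.0012,0],"spin":0.1528,"aperture":0},
  {"trans":[0,-0.0012,0],"spin":0.191,"aperture":0},
  {"trans":[0,-0.0012,0],"spin":0.191,"aperture":0},
], squeeze=60)

```text
time: 15.1
ee_pos: [0.3648, -0.2854, 0.1192]
eef_rot: [0.967, 0.255, 0.001, 0.001]
ft_force: [-2.0, 1.8, 22.5]
width: 0.0076
grip_force: 60.0
```

```bash
python3 go.py .3652 -.2857 .1196 -.4504
```

```text
d [ 0.0002  0.0005 -0.0004] turn -0.605 yaw -1.0549 tilt [ 0.0028 -0.0009]
j [-0.54  0.16  1.2   2.07 -0.17  1.02 -0.31] w 0.0076010884907498875 g 60.00935386866331 f [-2.   1.8 22.5] m [0.54 0.68 0.1 ]
```

Scaled: 0.12 rad is 0.0382.

Emit:
jog_arm([
  {"trans":[0.0003,0.0005,0],"spin":0.0382,"aperture":0},
  {"trans":[0.0003,0.0005,0],"spin":0.0764,"aperture":0},
  {"trans":[0.0003,0.0005,0],"spin":0.1146,"aperture":0},
  {"trans":[0.0003,0.0005,0],"spin":0.1528,"aperture":0},
  {"trans":[0.0003,0.0005,0],"spin":0.1528,"aperture":0},
], squeeze=60)

```text
time: 15.6
ee_pos: [0.3651, -0.2853, 0.1192]
eef_rot: [1.0, 0.018, 0.001, -0.0]
ft_force: [-4.2, 5.0, 26.0]
width: 0.0075
grip_force: 60.0
```

```bash
python3 go.py .3652 -.2857 .1196 -.4504
```

```text
d [ 0.0001  0.0004 -0.0004] turn -1.084 yaw -1.5347 tilt [0.0021 0.    ]
j [-0.6   0.19  1.28  2.07 -0.22  1.03 -0.75] w 0.007456025683893938 g 60.01103337854147 f [-4.2  5.  26. ] m [1.31 1.1  0.08]
```

Scaled: 0.2 rad is 0.0637.

Emit:
jog_arm([
  {"trans":[-0.0004,-0.0005,0],"spin":0.0318,"aperture":0},
  {"trans":[-0.0004,-0.0005,-0.0003],"spin":0.0637,"aperture":0},
  {"trans":[-0.0004,-0.0005,-0.0003],"spin":0.0637,"aperture":0},
], squeeze=60)

```text
time: 15.9
ee_pos: [0.365, -0.285, 0.1192]
eef_rot: [0.997, -0.081, 0.002, 0.0]
ft_force: [0.2, 1.8, 18.0]
width: 0.008
grip_force: 60.0
```

```bash
python3 go.py .3652 -.2857 .1196 -.4504
```

```text
d [ 0.0003  0.0006 -0.0004] turn -1.283 yaw -1.7338 tilt [ 0.003 -0.001]
j [-0.61  0.2   1.29  2.07 -0.22  1.02 -0.94] w 0.007993231346886988 g 60.00716244801879 f [ 0.2  1.8 18. ] m [0.44 0.12 0.14]
```

Scaled: 0.2 rad is 0.0637.

Emit:
jog_arm([
  {"spin":0.0318,"aperture":0},
  {"spin":0.0637,"aperture":0},
  {"spin":0.0637,"aperture":0},
], squeeze=60)

```text
time: 16.2
ee_pos: [0.365, -0.285, 0.1192]
eef_rot: [0.984, -0.181, 0.002, 0.0]
ft_force: [0.9, 2.7, 16.2]
width: 0.0076
grip_force: 60.0
```

```bash
python3 go.py .3652 -.2857 .1196 -.4504
```

```text
d [ 0.0004  0.0005 -0.0004] turn -1.483 yaw -1.9338 tilt [ 0.003 -0.001]
j [-0.62  0.2   1.3   2.07 -0.23  1.03 -1.13] w 0.007576965393086102 g 60.00703766942024 f [ 0.9  2.7 16.2] m [0.45 0.02 0.2 ]
```

Joint 3 is levelling off at 1.30, so I'll go on turning.

Scaled: 0.27 rad is 0.0859.

Emit:
jog_arm([
  {"spin":0.0318,"aperture":0},
  {"spin":0.0637,"aperture":0},
  {"spin":0.0859,"aperture":0},
  {"spin":0.0859,"aperture":0},
], squeeze=60)

```text
time: 16.6
ee_pos: [0.3651, -0.285, 0.1192]
eef_rot: [0.951, -0.311, 0.002, -0.0]
ft_force: [1.1, 2.2, 17.0]
width: 0.0073
grip_force: 60.0
```

```bash
python3 go.py .3652 -.2857 .1196 -.4504
```

```text
d [ 0.0005  0.0005 -0.0004] turn 1.389 yaw -2.2026 tilt [ 0.0032 -0.001 ]
j [-0.62  0.21  1.31  2.07 -0.24  1.03 -1.4 ] w 0.007300718140551242 g 60.00667844898999 f [ 1.1  2.2 17. ] m [ 0.43 -0.08  0.23]
```

Scaled: 0.06 rad is 0.0191.

Emit:
jog_arm([
  {"spin":0.0191,"aperture":0},
  {"spin":0.0318,"aperture":0},
  {"spin":0.0318,"aperture":0},
], squeeze=60)

```text
time: 16.9
ee_pos: [0.3653, -0.2849, 0.1192]
eef_rot: [0.934, -0.357, 0.002, -0.0]
ft_force: [1.2, 1.8, 14.9]
width: 0.0076
grip_force: 60.0
```

```bash
python3 go.py .3652 -.2857 .1196 -.4504
```

```text
d [ 0.0004  0.0006 -0.0004] turn 1.291 yaw -2.301 tilt [ 0.0035 -0.0012]
j [-0.62  0.21  1.31  2.07 -0.24  1.03 -1.49] w 0.007562759720678817 g 60.00613127835095 f [ 1.2  1.8 14.9] m [ 0.4  -0.33  0.41]
```

The moment rose from 0.23 to 0.41 N m, so the plug is at its stop. I'll hold briefly, then hand in.

Emit:
jog_arm([
  {"aperture":0},
  {"aperture":0},
  {"aperture":0},
  {"aperture":0},
], squeeze=60)

```text
time: 17.3
ee_pos: [0.3653, -0.285, 0.1192]
eef_rot: [0.934, -0.356, 0.002, -0.0]
ft_force: [1.3, 1.9, 14.3]
width: 0.0077
grip_force: 60.0
```

```bash
python3 go.py .3652 -.2857 .1196 -.4504; python3 -c "
from bench import r, camrig, job, readout
print(job.close_job())"
```

```text
d [ 0.0004  0.0006 -0.0004] turn 1.292 yaw -2.2996 tilt [ 0.0035 -0.0012]
j [-0.62  0.21  1.31  2.07 -0.24  1.03 -1.49] w 0.007747096597660612 g 60.005614813417196 f [ 1.3  1.9 14.3] m [ 0.42 -0.39  0.47]
the job is handed in; nothing more can be done
None
```

I handed the job in at 17.3 s: the jar stands on the shelf, and the red key is home in the lock, turned to its stop and still gripped at 60 N; the last steps were checked by force and pose only, no verdict came back, and I viewed 11 pictures against the limit of 10.

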